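# Tuck a filter-casing cover under its lap and hold it down

## Task

Take the loose cover by its handle, lay it on the rim of the filter casing, and slide its plain edge in under the raised lap of the hinged cover, without lifting that cover, until you feel it butt against the step inside. Keep it there, square and centred on the casing, pressed firmly down flat on the rim (with 10 to 20 N) for a workmate to drive the screws: finish while still holding it so, and leave the other things on the bench where they are.

Things in the scene. Friction and masses are not known exactly. Their poses are not given: they have to be found in the camera images.
- cover_handle (a point): Grip point of the loose cover: centre of its dark bow handle's bar, over the sheet's centre and 40 mm above its underside. The bar runs along the cover's y: 112 mm long, 12 mm wide and high; the space under it is 31 mm high, 92 mm between its posts. At the start the cover lies flat on the bench, to the left or right of the casing. Axes are the cover's: x towards its plain edge, z up.
- cover_edge (a point): Middle of the loose cover's plain edge, on the underside, 75 mm from the handle in the cover's +x; same axes. The cover is a flat aluminium sheet 150 (x) x 220 (y) x 3 mm, about 0.3 kg. This plain +x edge goes under the lap; the opposite edge has an 11 mm upturned fold and two screw slots.
- casing: Grey sheet-metal filter casing, fixed: 300 (x) x 240 (y) x 90 mm high, origin at its underside's centre, yaw within 0.25 rad. A flat rim 25 mm wide runs round its top, and a cross bar at rim height spans it from x = -50 to +30 mm. Its near (-x) half is open, with a pleated filter inside; the hinged cover shuts its +x half. There is room to lay the cover before the lap, overhanging the near end.
- lap_step (a point): The step to butt against, hidden under the lap: at rim height (90 mm over the bench), mid-width, 5 mm past the casing's centre in its +x. Axes are the casing's: x the way the cover is pushed in, z up. With its plain edge's middle here the loose cover is fully home, and its folded edge 5 mm inside the casing's near end.
- lap_lip (a point): Middle of the front edge of the hinged cover's raised lap, on its underside: 25 mm before the step and 7 mm above the rim, so the 3 mm sheet goes in below it with 4 mm to spare. The lap is 3 mm thick and 220 mm wide.
- lap (a joint): Angle of the hinged aluminium cover (0.35 kg), rad: 0 lying shut by its own weight, growing as its lap is lifted; nothing latches it. Its hinge is along the casing's far (+x) end, 165 mm from the lap's front edge.
- cartridge: Bystander: white felt filter cartridge standing upright, 104 mm wide at the foot, 160 mm high, origin under its centre.
- end_caps: Bystander: stack of aluminium end caps, 110 mm across, 53 mm high, origin under its centre.
- screw_tray: Bystander: small grey tray of screws, 90 x 70 x 25 mm, origin under its centre.
- screwdriver: Bystander: black-handled screwdriver lying on the bench.

How it is judged:
On the way, in this order (a step that is already met when the one before it is completed fails the run):
1. the plain edge is under the lap by 7 mm or more (x of cover_edge in the frame of lap_step above -0.018 m and z of cover_edge in the frame of lap_step between -0.003 and 0.005 m and y of cover_edge in the frame of lap_step between -0.03 and 0.03 m), for 0.05 s.
2. the plain edge is felt to butt against the step (x of cover_edge in the frame of lap_step above -0.005 m and z of cover_edge in the frame of lap_step below 0.005 m and contact force between cover and lap above 1.5 N), for 0.02 s.
At the end, for the whole second after the job is handed in: Still held: plain edge within 5 mm of the step, cover within 8 mm of centred and 0.045 rad of square, flat on the rim (2 mm, 0.02 rad), bearing on it with 6 to 40 N (own weight 2.5 to 4 N, the rest the push), at rest; the hinged cover shut (under 0.02 rad) (x of cover_edge in the frame of lap_step between -0.005 and 0.004 m and angle between the x axis of cover_edge and the x axis of lap_step, either way round below 0.045 rad and y of cover_edge in the frame of lap_step between -0.008 and 0.008 m and z of cover_edge in the frame of lap_step between -0.003 and 0.002 m and angle between cover_edge's own z axis and vertical below 0.02 rad and value of joint lap below 0.02 rad and contact force between cover and casing between 6 and 40 N and contact force between the fingers and cover above 3 N and linear speed of cover below 0.01 m/s); the arm keeps its last pose, push and grip.
It fails at once if the hinged cover is lifted (its lap by more than 5 mm) (value of joint lap above 0.03 rad).
It fails at once if the cartridge is moved by more than 20 mm (distance of cartridge from where it was at the start of the episode above 0.02 m).
It fails at once if the stack of end caps is moved by more than 20 mm (distance of end_caps from where it was at the start of the episode above 0.02 m).
It fails at once if the screw tray is moved by more than 20 mm (distance of screw_tray from where it was at the start of the episode above 0.02 m).
It fails at once if the screwdriver is moved by more than 20 mm (distance of screwdriver from where it was at the start of the episode above 0.02 m).
It also fails if it takes over 54 s, if anything falls off the work surface, if the arm or the gripper's body presses on something with over 40 N, if the wrist force passes 120 N, or if a joint passes its speed limit or range.

## Robot

A 6-joint arm with a two-finger parallel gripper is mounted at the origin on the work surface. World frame = base frame: x ahead of the robot, y to its left, z up, the work surface at z = 0. Lengths are in m, angles in rad, forces in N, time in s.
With the tool pointing down it reaches from about 0.275 to 0.775 m from the base axis. Payload 14.6 kg.
Tool frame: the origin (TCP) lies at the very end of the fingers, on their centre line; the grasp point (between the pads) lies 19 mm behind it; y points along the fingers, z is the direction in which the jaws open and shut, and the axes are right-handed (so a half turn about y gives the same grasp; the last joint's range is limited). The gripper opens to 85 mm and grips with 20 to 120 N. Pads are 22 mm wide; open, the fingers measure 114 mm over their backs; the gripper's body (76 mm by 85 mm) begins 54 mm behind the grasp point. The pads swing forward as they close: fully open they stand 13 mm farther back than shut.
Start: joints at [1.018, 0.263, -0.048, 1.259, 0, 1.415], TCP at [0.203, 0.484, 0.206] pointing down, gripper open.
Joint ranges: [-2.65, 2.65], [-0.89, 1.7], [-1.18, 1.37], [-2.13, 2.11], [-1.35, 1.29], [-3.14, 3.14]. Speed limits (rad/s): [1.89, 1.89, 2.57, 2.79, 3.14, 3.14].

## Interface

Orientations are given as [roll, pitch, yaw] about the fixed x, y, z axes, in that order (R = Rz(yaw) Ry(pitch) Rx(roll)).
In Python, from station import ctrl, cams, job gives the robot as it stands.
- The arm moves only by the shell command python3 -m crank 'ROWS'. ROWS is JSON, a list of rows, each a list of 3 entries, a list of its own where there are three numbers: the finger opening in mm, from 0 to 85.4, then the shift along the tool's x, y, z in mm, then the turn about the tool's y in rad. A call has 1 to 20 rows; each row is the pose to reach, as a shift and turn from the pose commanded when the call began, along the tool's axes at that moment; what a row does not reach only later rows make up. A row lasts 1/8 s, in which the tool goes at most 62.5 mm and 10.7 degrees, less where a joint would pass 70% of its speed; a pose out of reach is approached as far as the arm can. A call with a gripper value outside its range is refused whole. The fingers move at their own pace and stop on an object; the grip force is fixed at half the most. Time passes only in rows, so rows that repeat a pose let the fingers close. It gives the time, the measured TCP pose, the force and the opening at its end, in the units of the state.
- ctrl.get_obs(): the state, without advancing time (a new reading comes with each control period).
- cams.camera(name): name is "side" or "top"; returns the picture (420x560x3 uint8, red, green, blue); there is no depth.
- cams.camera_info(name): a dict with "fx", "fy", "cx", "cy" (pixels), "D" ([k1, k2, p1, p2, k3] as OpenCV has them; the pictures are not rectified), "view" (4x4, takes a point from world to camera coordinates). Camera axes: x right, y down, z forward; pixel columns grow to the right and rows downward; lengths in m; the calibration is good to about 2 mm. A picture is of the moment at which its call begins. camera_info takes no time and is no camera call.
- job.hand_in(): hands the job in, once; it reports no verdict.
The state is a dict: "time": time; "qpos": joint angles; "qd": joint speeds; "joint_efforts": joint torques, N m; "position": TCP position; "orientation": TCP orientation; "ft_force": force on the tool from outside, world axes, zero at the start; "torque": the same for the moment, N m; "gripper_width": finger opening in m.
Only numpy, scipy, OpenCV 4.12 (cv2) and the standard library are available. Lean on these libraries where they do the work, as an engineer would, in place of code of your own. Each camera call takes 0.05 s, during which the arm holds its last target. There are 200 camera calls.

## Working session

There is one attempt and no reset: what is moved stays moved. The work goes in short steps, Python scripts to look and compute and a shell command to move; the robot and the scene stay as the last step left them, time stands still between calls to the robot, and variables do not carry over. Pictures are saved under pics/ and viewed, about 8 in all and at most 12, crops included, and the job is handed in when it is done.

```bash
mkdir -p pics; python3 - <<'E'
from station import ctrl,cams
import cv2
for n in("top","side"):
    cv2.imwrite(f"pics/{n}0.png",cams.camera(n)[:,:,::-1]); i=cams.camera_info(n); print(n,i)
print(ctrl.get_obs())
E
```

```text
top {'fx': 496.53908786297796, 'fy': 496.53908786297796, 'cx': 276.39357017934157, 'cy': 216.15942112691127, 'D': array([-0.17123102,  0.        ,  0.        ,  0.        ,  0.        ]), 'view': array([[-0.01547151, -0.99987812,  0.00209231,  0.01186037],
       [-0.99622739,  0.01523625, -0.08543329,  0.57267159],
       [ 0.08539099, -0.0034062 , -0.9963417 ,  1.51297873],
       [ 0.        ,  0.        ,  0.        ,  1.        ]])}
side {'fx': 396.92093921162916, 'fy': 396.92093921162916, 'cx': 287.3050959650661, 'cy': 201.82394218669322, 'D': array([-0.10217974,  0.        ,  0.        ,  0.        ,  0.        ]), 'view': array([[ 0.71691322, -0.69697058,  0.01635406, -0.42052433],
       [-0.43874198, -0.46927773, -0.76634449,  0.31100946],
       [ 0.54179416,  0.54222728, -0.64222166,  0.97590039],
       [ 0.        ,  0.        ,  0.        ,  1.        ]])}
{'time': 0.1, 'qpos': array([ 1.01768432e+00,  2.63463369e-01, -4.88486387e-02,  1.25939831e+00,
        2.85444048e-05,  1.41550679e+00]), 'qd': array([-6.74919739e-05, -4.38425060e-05,  2.71267078e-03, -5.57040142e-04,
        1.08051181e-04,  2.87424832e-05]), 'joint_efforts': array([ 4.52017310e-03, -6.38579106e+01,  3.85063684e+01,  1.00049601e-02,
       -5.25989731e-05, -1.92603676e-05]), 'position': array([0.20324583, 0.48378303, 0.20558839]), 'orientation': array([-1.57169490e+00,  1.69564202e-04, -3.97822556e-01]), 'ft_force': array([ 0.29947237, -0.21240242,  0.24069737]), 'torque': array([-0.01790308,  0.01290785,  0.02341278]), 'gripper_width': 0.0853038809469351}
```

View pics/top0.png

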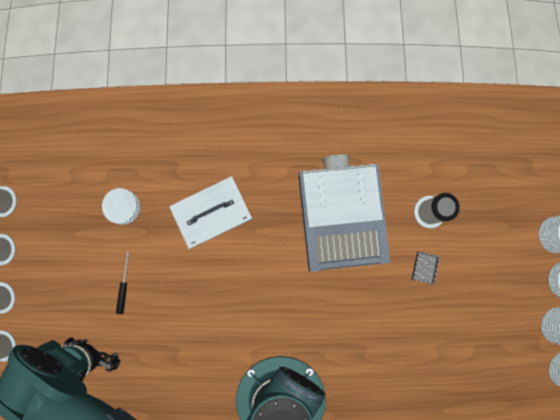

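View pics/side0.png

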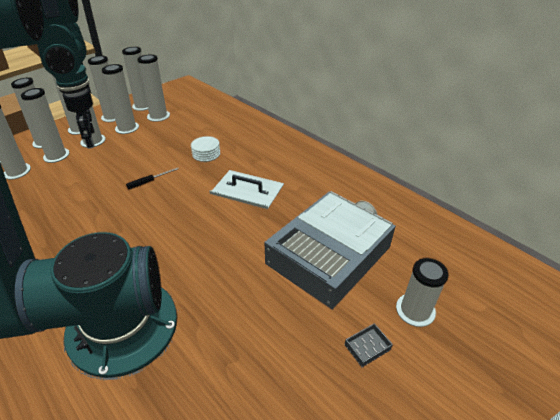

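The top view shows the cover at about (210,212) with the slots on its lower-right edge, so the plain edge is up-left. The casing is at about (344,217), with its open half at the bottom. I'll enlarge this area to read the corners.

```bash
python3 - <<'E'
import cv2
im=cv2.imread("pics/top0.png")
a=cv2.resize(im[170:255,160:260],None,fx=4,fy=4,interpolation=cv2.INTER_CUBIC)
b=cv2.resize(im[150:275,295:395],None,fx=4,fy=4,interpolation=cv2.INTER_CUBIC)
import numpy as np
c=np.zeros((500,800,3),np.uint8);c[:340,:400]=a;c[:,400:]=b
cv2.imwrite("pics/crop.png",c)
E
```

```text
(no output)
```

View pics/crop.png

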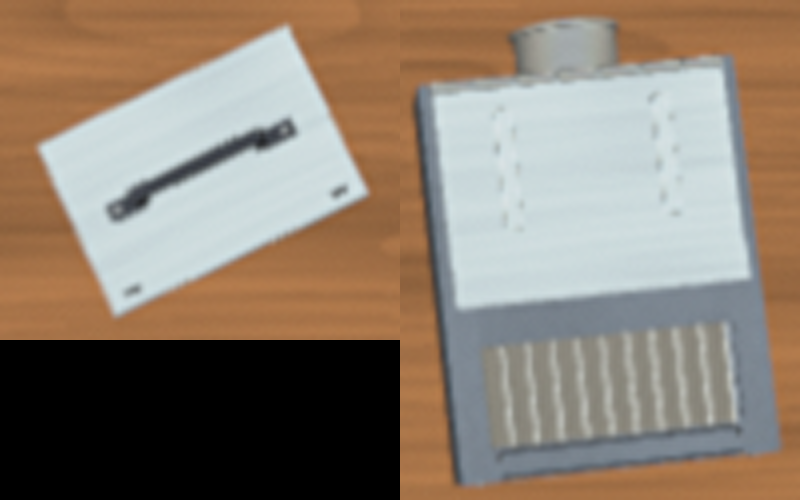

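```bash
cat > h.py <<'E'
import numpy as np,cv2
from scipy.optimize import least_squares
from station import ctrl,cams
def proj(n,P):
    i=cams.camera_info(n);V=i["view"]
    K=np.array([[i["fx"],0,i["cx"]],[0,i["fy"],i["cy"]],[0,0,1]])
    return cv2.projectPoints(np.asarray(P,float),cv2.Rodrigues(V[:3,:3])[0],V[:3,3],K,i["D"])[0][:,0]
def place(p,M):
    M=np.asarray(M,float);c,s=np.cos(p[2]),np.sin(p[2])
    return np.c_[p[0]+c*M[:,0]-s*M[:,1],p[1]+s*M[:,0]+c*M[:,1],M[:,2]]
def fit(n,M,px,p0):
    r=least_squares(lambda p:(proj(n,place(p,M))-px).ravel(),p0)
    return r.x,r.fun.reshape(-1,2)
E
python3 - <<'E'
from h import *
np.set_printoptions(precision=4,suppress=True)
u=lambda c,ox,oy:np.array([[ox+(a+.5)/4-.5,oy+(b+.5)/4-.5] for a,b in c])
cov=u([(38,147),(288,25),(368,193),(114,317)],160,170)
p,r=fit("top",[(.075,.11,.003),(.075,-.11,.003),(-.075,-.11,.008),(-.075,.11,.008)],cov,[.5,.2,.4]);print("cover",p,r)
h=u([(118,210),(286,130)],160,170)
p,r=fit("top",[(0,.056,.0),(0,-.056,.0)],h,[.5,.2,.4])
cas=u([(57,308),(351,277),(61,485),(379,450),(32,90),(333,58)],295,150)
q,r=fit("top",[(-.02,.11,.1),(-.02,-.11,.1),(-.15,.12,.09),(-.15,-.12,.09),(.15,.12,.09),(.15,-.12,.09)],cas,[.5,-.2,0]);print("casing",q,r)
print(proj("side",place(q,[(-.02,.11,.1),(-.02,-.11,.1),(-.15,.12,.09),(-.15,-.12,.09),(-.15,-.12,0)])))
E
```

```text
cover [0.5904 0.2117 0.4369] [[-0.1991 -0.2624]
 [-0.2878  0.0158]
 [ 0.0939  0.3222]
 [ 0.3871 -0.0811]]
casing [ 0.5625 -0.201   0.0787] [[ 0.3977  0.0203]
 [ 0.4305  0.7424]
 [ 0.1212  0.1516]
 [ 0.6637  0.8288]
 [-2.599  -1.4009]
 [ 1.0254 -0.4157]]
[[297.1746 216.9092]
 [360.8314 254.5627]
 [263.6427 241.4997]
 [334.4029 288.6067]
 [331.065  309.9789]]
```

```bash
cat >> h.py <<'E'
def delta(x,y,z,yaw,pos=None,y0=None):
    "shift in tool mm + turn from measured pose to target (tool down)"
    o=ctrl.get_obs();pos=o["position"] if pos is None else pos;y0=o["orientation"][2] if y0 is None else y0
    d=np.array([x,y,z])-pos;c,s=np.cos(y0),np.sin(y0)
    return np.round([1e3*(c*d[0]+s*d[1]),-1e3*d[2],1e3*(-s*d[0]+c*d[1]),y0-yaw],4)
E
python3 - <<'E'
from h import *
np.set_printoptions(precision=4,suppress=True)
u=lambda c,ox,oy:np.array([[ox+(a+.5)/4-.5,oy+(b+.5)/4-.5] for a,b in c])
cas=u([(57,308),(351,277),(61,485),(379,450),(333,58)],295,150)
q,r=fit("top",[(-.02,.11,.1),(-.02,-.11,.1),(-.15,.12,.09),(-.15,-.12,.09),(.15,-.12,.09)],cas,[.5,-.2,0]);print("casing",q,r)
print("step",place(q,[(.005,0,.09)]))
print("bar in crop",(proj("top",place([.5904,.2117,.4369],[(0,.056,.046),(0,-.056,.046),(0,0,.046)]))-[160,170]+.5)*4-.5)
print(delta(.5904,.2117,.15,.4369-np.pi/2))
E
```

```text
casing [ 0.5632 -0.1992  0.0843] [[-0.1423 -0.0021]
 [-0.1434  0.3133]
 [-0.1736  0.1248]
 [ 0.3289  0.3592]
 [ 0.1515 -0.827 ]]
step [[ 0.5681 -0.1988  0.09  ]]
bar in crop [[128.8664 196.802 ]
 [260.2651 133.1783]
 [194.4959 164.9875]]
[ 462.3282   55.5884 -100.8471    0.7361]
```

```bash
python3 -m crank '[[85,[58,7,-13],0.1],[85,[116,14,-25],0.2],[85,[173,21,-38],0.3],[85,[231,28,-50],0.4],[85,[289,35,-63],0.5],[85,[347,42,-75],0.6],[85,[405,49,-88],0.7],[85,[462,55.5,-101],0.736],[85,[462,55.5,-101],0.736],[85,[462,55.5,-101],0.736],[85,[462,55.5,-101],0.736],[85,[462,55.5,-101],0.736]]'
python3 - <<'E'
from h import *
o=ctrl.get_obs();print(o["position"],o["orientation"],o["ft_force"]);print(delta(.5904,.2117,.021,.4369-np.pi/2))
im=cams.camera("side");cv2.imwrite("pics/s1.png",cv2.resize(im[130:250,170:330,::-1],None,fx=4,fy=4,interpolation=cv2.INTER_CUBIC))
E
```

```text
time: 1.6
position: [0.5896, 0.2127, 0.1509]
orientation: [-1.57, -0.0, -1.133]
ft_force: [0.2, 0.7, 0.2]
gripper_width: 0.0852
[0.58959846 0.21268209 0.1509247 ] [-1.57032166e+00 -8.02618651e-05 -1.13250683e+00] [0.21679882 0.6664611  0.22232668]
[1.229400e+00 1.299247e+02 3.090000e-01 1.400000e-03]
```

View pics/s1.png

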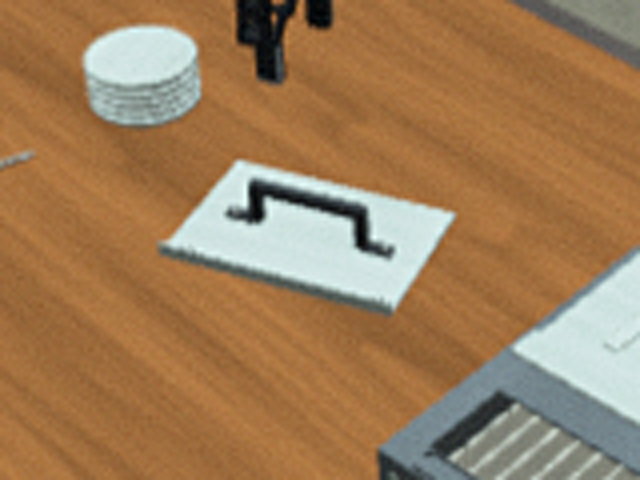

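The side view shows the open gripper above the cover, and the bar centre at crop (310,197). Next I check that against the estimate and go down to grip.

```bash
python3 -c "
from h import *
print((proj('side',place([.5904,.2117,.4369],[(0,.05,.046),(0,-.05,.046),(.075,.11,.003),(.075,-.11,.003),(-.075,-.11,.0)]))-[170,130])*4)"
python3 -m crank '[[85,[0.6,30,0],0],[85,[0.6,60,0],0],[85,[0.6,90,0],0],[85,[0.6,115,0],0],[85,[0.6,130,0],0],[85,[0.6,130,0],0],[85,[0.6,130,0],0],[0,[0.6,130,0],0],[0,[0.6,130,0],0],[0,[0.6,130,0],0],[0,[0.6,130,0],0],[0,[0.6,130,0],0],[0,[0.6,130,0],0],[0,[0.6,130,0],0]]'
```

```text
[[252.45060464 179.81927116]
 [356.36329776 205.3670041 ]
 [234.65991431 159.1568452 ]
 [452.25507918 211.98957469]
 [387.24536403 315.61326582]]
time: 3.4
position: [0.5908, 0.2115, 0.0208]
orientation: [-1.57, -0.0, -1.134]
ft_force: [0.9, 1.2, 6.0]
gripper_width: -0.0002
```

The gripper closed right up, so it may have missed the bar. I'll look.

```bash
python3 - <<'E'
from h import *
im=cams.camera("side");t=cams.camera("top")
c=np.zeros((480,800,3),np.uint8)
c[:,:400]=cv2.resize(im[130:250,200:300,::-1],(400,480),interpolation=cv2.INTER_CUBIC)
c[:,400:]=cv2.resize(t[150:270,160:260,::-1],(400,480),interpolation=cv2.INTER_CUBIC)
cv2.imwrite("pics/s2.png",c);o=ctrl.get_obs();print(o["gripper_width"],o["ft_force"])
E
```

```text
-6.045762372383272e-05 [1.22720761 1.30204551 4.98846618]
```

View pics/s2.png

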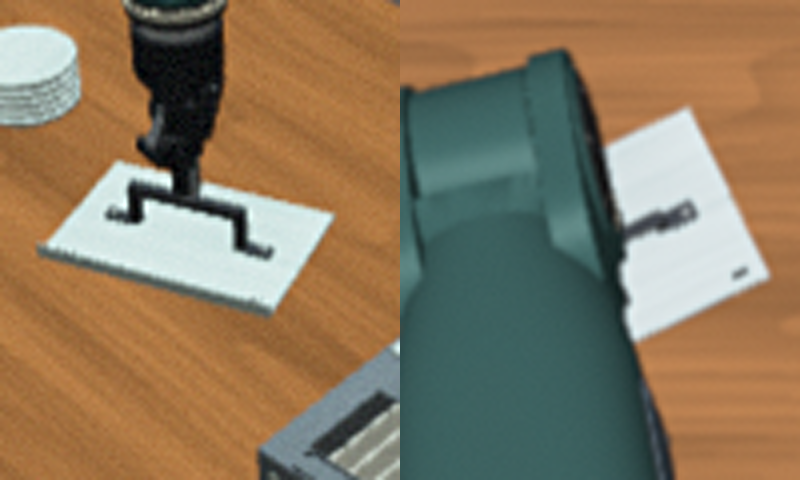

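```bash
python3 -c "
from h import *
o=ctrl.get_obs();p=o['position'];print(o['gripper_width'])
print((proj('side',[p,p+[0,0,.019],p+[0,0,.073]])-[200,130])*4)
R=cv2.Rodrigues(np.array([0,0,.4369]))[0]
for d in ([.02,0,0],[-.02,0,0]): print(d,(proj('side',[p+R@d,p+R@d+[0,0,.019]])-[200,130])*4)
print((proj('side',[[0.5896, 0.2127, 0.151+.013]+R@[s*.045,0,0] for s in(1,-1)])-[170,130])*4)
"
```

```text
-6.045762372383272e-05
[[185.78480415 215.40507096]
 [184.72175769 198.11474042]
 [181.62095443 147.31329424]]
[0.02, 0, 0] [[195.41296141 202.74444096]
 [194.44614706 185.5242648 ]]
[-0.02, 0, 0] [[175.96059124 228.32959954]
 [174.79723546 210.9707594 ]]
[[318.4624783   50.70248898]
 [271.04878195 105.30473897]]
```

```bash
python3 -c "
from h import *
p=np.array([.2032,.4838,.2056]);print(proj('side',[p,p+[0,0,.013],p+[0,0,.04]]))"
python3 -m crank '[[0,[0,-15,0],0],[0,[0,-30,0],0],[0,[0,-30,0],0],[0,[0,-30,0],0]]'
python3 - <<'E'
from h import *
im=cams.camera("side");cv2.imwrite("pics/s3.png",cv2.resize(im[130:230,200:300,::-1],None,fx=6,fy=6,interpolation=cv2.INTER_CUBIC))
o=ctrl.get_obs();p=o['position'];print(p,o["ft_force"]);print((proj('side',[p,p+[0,0,.02]])-[200,130])*6)
E
```

```text
[[ 94.11534941 150.17166802]
 [ 92.96723568 146.66463749]
 [ 90.54940802 139.24216432]]
time: 4.0
position: [0.5904, 0.2113, 0.0504]
orientation: [-1.571, 0.0, -1.134]
ft_force: [-0.5, -1.0, -1.0]
gripper_width: 0.0
[0.5901921  0.21129102 0.05015807] [-0.19135186  1.21371648  0.25194883]
[[275.59808073 283.35973641]
 [273.87733456 255.3055921 ]]
```

View pics/s3.png

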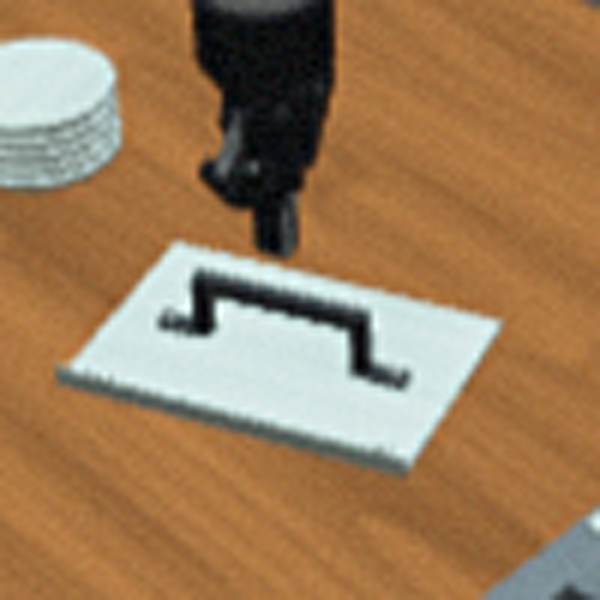

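The closed tip shows at (277,253), but the reported TCP projects to (275,283). The real fingertips are therefore about 22 mm above the reported TCP. This agrees with the touch on the bar's top (0.046) at a reported 0.021. I'll add the offset and try again.

```bash
python3 -m crank '[[85,[0,0,0],0],[85,[0,0,0],0],[85,[0,0,0],0],[85,[0,0,0],0],[85,[0,0,0],0],[85,[0,0,0],0],[85,[0,15,0],0],[85,[0,30,0],0],[85,[0,45,0],0],[85,[0,52,0],0],[85,[0,52,0],0],[85,[0,52,0],0]]'
python3 -m crank '[[0,[0,0,0],0],[0,[0,0,0],0],[0,[0,0,0],0],[0,[0,0,0],0],[0,[0,0,0],0],[0,[0,0,0],0],[0,[0,0,0],0],[0,[0,0,0],0]]'
```

```text
time: 5.55
position: [0.5907, 0.2115, -0.0011]
orientation: [-1.57, -0.0, -1.134]
ft_force: [-0.2, -0.3, 0.1]
gripper_width: 0.0848
time: 6.55
position: [0.5905, 0.2114, -0.0013]
orientation: [-1.571, -0.0, -1.134]
ft_force: [-1.6, -1.0, 6.0]
gripper_width: 0.0106
```

The cover is gripped (10.6 mm). Now I lift it and look.

```bash
python3 -m crank '[[0,[0,-10,0],0],[0,[0,-30,0],0],[0,[0,-60,0],0],[0,[0,-90,0],0],[0,[0,-120,0],0],[0,[0,-150,0],0],[0,[0,-150,0],0],[0,[0,-150,0],0]]'
python3 -c "
from h import *
print(delta(.4536,-.2085,.15,.0843-np.pi/2), ctrl.get_obs()['torque'])"
```

```text
time: 7.55
position: [0.5899, 0.2113, 0.1473]
orientation: [-1.572, 0.0, -1.134]
ft_force: [-0.4, -0.8, -3.4]
gripper_width: 0.0107
[ 322.6114   -2.668  -301.1595    0.3527] [ 0.01102169 -0.03807948 -0.03360316]
```

```bash
python3 -m crank '[[0,[15,-1,-14],0.02],[0,[45,-2,-42],0.05],[0,[80,-3,-75],0.09],[0,[115,-3,-107],0.13],[0,[150,-3,-140],0.17],[0,[185,-3,-173],0.21],[0,[220,-3,-205],0.25],[0,[255,-3,-238],0.28],[0,[285,-3,-266],0.31],[0,[308,-3,-287],0.34],[0,[322.6,-3,-301],0.353],[0,[322.6,-3,-301],0.353],[0,[322.6,-3,-301],0.353],[0,[322.6,-3,-301],0.353],[0,[322.6,-3,-301],0.353]]'
python3 - <<'E'
from h import *
o=ctrl.get_obs();print(o["position"],o["orientation"],o["ft_force"],o["torque"],delta(.4536,-.2085,.15,.0843-np.pi/2))
im=cams.camera("side")
cv2.imwrite("pics/s4.png",cv2.resize(im[140:320,200:440,::-1],(800,600),interpolation=cv2.INTER_CUBIC))
cv2.imwrite("pics/t4.png",cams.camera("top")[:,:,::-1])
E
```

```text
time: 9.43
position: [0.4543, -0.2078, 0.1514]
orientation: [-1.571, 0.0, -1.486]
ft_force: [-0.7, 0.4, -3.3]
gripper_width: 0.011
[ 0.45433667 -0.20781866  0.15142567] [-1.57084569e+00  6.18428493e-05 -1.48599138e+00] [-0.71201929  0.43131543 -3.33034928] [-0.00234502 -0.00455632 -0.02600545] [ 6.1650e-01  1.4257e+00 -7.9170e-01  5.0000e-04]
```

View pics/s4.png

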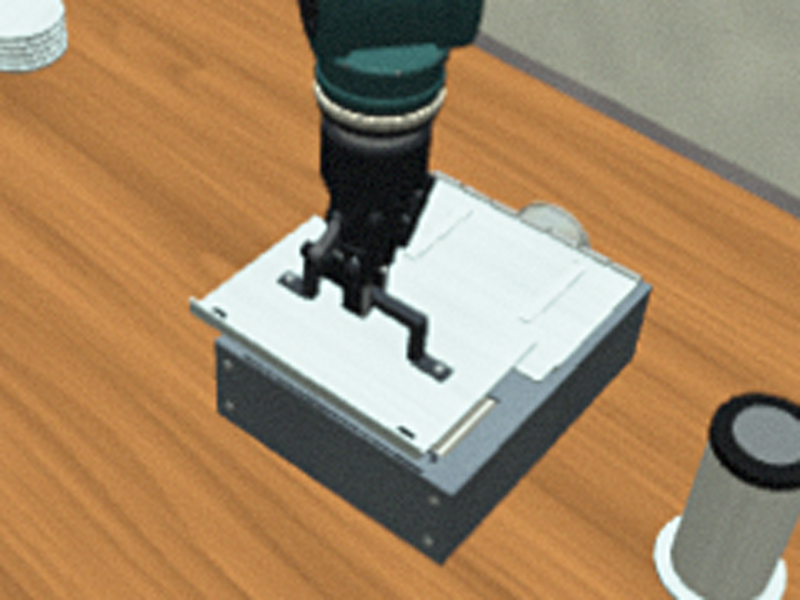

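```bash
python3 - <<'E'
from h import *
np.set_printoptions(precision=4,suppress=True)
u=lambda c:np.array([[200+(a+.5)*.3-.5,140+(b+.5)*.3-.5] for a,b in c])
z=.1527
M=[(-.075,.11,z+.011),(-.075,-.11,z+.011),(.075,-.11,z+.003),(.075,.11,z+.003)]
px=u([(191,300),(430,457),(536,346),(318,217)])
p,r=fit("side",M,px,[.45,-.2,.08]);print("cover z fixed",p,r*3.33)
f=lambda v:(proj("side",place(v,np.array(M)+[0,0,v[3]]))-px).ravel()
s=least_squares(f,[*p,0]);print("free z",s.x,s.fun*3.33)
C=[(-.15,.12,.09),(-.15,-.12,.09),(.15,-.12,.09),(-.15,-.12,.0),(-.15,.12,0)]
q,r=fit("side",C,u([(216,340),(450,495),(650,288),(442,563),(218,410)]),[.56,-.2,.08]);print("casing",q,r*3.33)
E
```

```text
cover z fixed [ 0.4543 -0.2127  0.0901] [[ 1.5885  5.1563]
 [-5.6165 -3.2677]
 [ 4.8548 -2.2495]
 [-0.2657  1.2523]]
free z [ 0.4514 -0.2151  0.0895  0.004 ] [ 0.6327  4.7783 -5.4251 -2.6844  5.7708 -2.2642 -0.4434  0.5313]
casing [ 0.5647 -0.2     0.0842] [[-1.3071 -1.5669]
 [ 1.5442 -0.8984]
 [ 2.5094 -2.3911]
 [-1.6963  2.3722]
 [-0.9875  1.1108]]
```

View pics/t4.png

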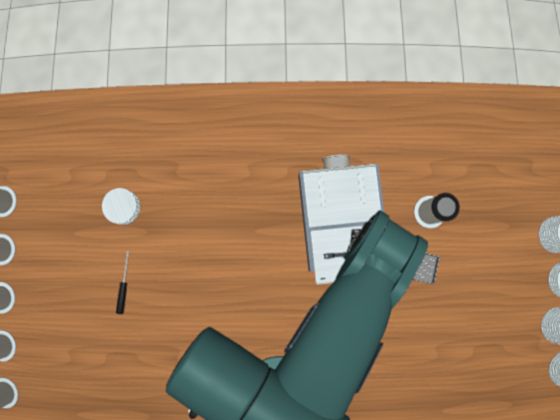

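Both cameras agree on the casing: (0.563–0.565, -0.200, 0.084). The side view puts the cover about 3.4 mm to -y of centre, with its edge 16 mm before the lip. I'll correct that and lower it onto the rim.

```bash
python3 -m crank '[[0,[-1,10,0],0],[0,[-3,25,0],0.005],[0,[-3,40,0],0.005],[0,[-3,50,0],0.005],[0,[-3,56,0],0.005],[0,[-3,58,0],0.005],[0,[-3,59,0],0.005],[0,[-3,59,0],0.005],[0,[-3,59,0],0.005]]'
python3 -m crank '[[0,[0,1,0],0],[0,[0,2,0],0],[0,[0,2,0],0],[0,[0,2,0],0]]'
python3 -m crank '[[0,[0,1,0],0],[0,[0,1,0],0],[0,[0,1,0],0]]'
```

```text
time: 10.65
position: [0.4541, -0.2054, 0.0927]
orientation: [-1.57, -0.0, -1.492]
ft_force: [-0.4, -1.0, -3.7]
gripper_width: 0.011
time: 11.15
position: [0.454, -0.2053, 0.0905]
orientation: [-1.571, -0.0, -1.492]
ft_force: [0.3, 0.7, -3.9]
gripper_width: 0.0104
time: 11.52
position: [0.454, -0.2053, 0.0895]
orientation: [-1.571, 0.0, -1.492]
ft_force: [-0.6, 0.7, -4.2]
gripper_width: 0.0107
```

```bash
for i in 1 2; do python3 -m crank '[[0,[0,1,0],0],[0,[0,1,0],0],[0,[0,1,0],0]]' | grep -E "position|force"; done
```

```text
position: [0.4541, -0.2054, 0.0887]
ft_force: [-0.4, 1.0, 1.8]
position: [0.4542, -0.2054, 0.0886]
ft_force: [-6.5, 3.7, 21.1]
```

Contact is at reported z 0.0888, with stiffness of about 20 N/mm. I'll back off to a light touch and check the alignment.

```bash
python3 -m crank '[[0,[0,-0.9,0],0],[0,[0,-0.9,0],0],[0,[0,-0.9,0],0]]'
python3 - <<'E'
from h import *
im=cams.camera("side");t=cams.camera("top")
c=np.zeros((600,800,3),np.uint8)
c[:,:500]=cv2.resize(im[190:310,250:350,::-1],(500,600),interpolation=cv2.INTER_CUBIC)
c[:,500:]=cv2.resize(t[180:300,295:355,::-1],(300,600),interpolation=cv2.INTER_CUBIC)
cv2.imwrite("pics/s5.png",c)
E
```

```text
time: 12.65
position: [0.4541, -0.2054, 0.0887]
orientation: [-1.57, -0.0, -1.492]
ft_force: [-2.6, 2.9, 7.2]
gripper_width: 0.0104
```

View pics/s5.png

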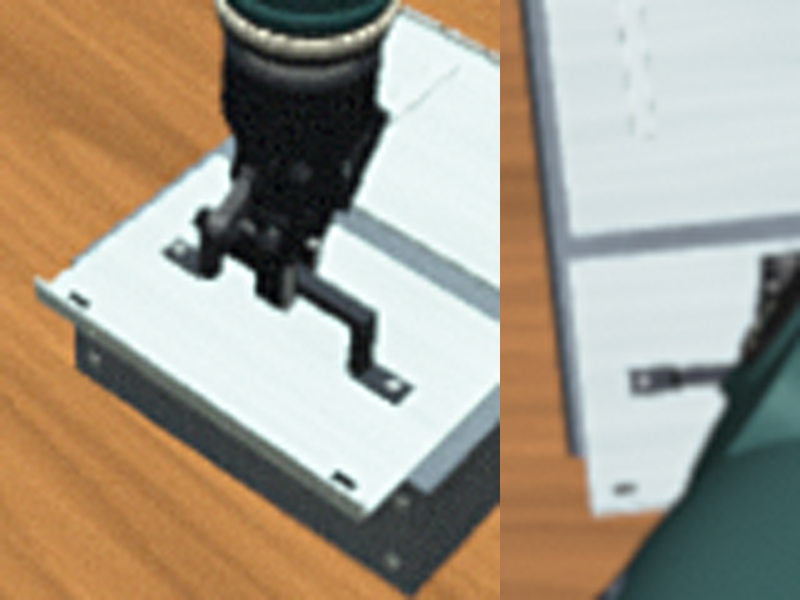

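```bash
python3 - <<'E'
from h import *
np.set_printoptions(precision=4,suppress=True)
u=lambda c:np.array([[295+(a-500+.5)/5-.5,180+(b+.5)/5-.5] for a,b in c])
z=.09
p,r=fit("top",[(.075,.11,z+.003),(-.075,.11,z+.008)],u([(570,259),(593,517)]),[.45,-.2,.08]);print("cover top",p,r*5)
us=lambda c:np.array([[250+(a+.5)/5-.5,190+(b+.5)/5-.5] for a,b in c])
s,r=fit("side",[(-.075,.11,z+.011),(-.075,-.11,z+.011),(-.065,-.09,z+.003),(-.065,.09,z+.003)],us([(37,280),(362,517),(345,480),(80,300)]),[.45,-.2,.08]);print("side",s,r*5)
for p,q in((p,[.5632,-.1992,.0843]),(s,[.5647,-.2,.0842])):
    d=p[:2]-q[:2];c,sn=np.cos(q[2]),np.sin(q[2]);print("edge rel step",c*d[0]+sn*d[1]+.075-.005,-sn*d[0]+c*d[1],p[2]-q[2])
E
```

```text
cover top [ 0.4518 -0.206   0.0674] [[ 0.1496  1.787 ]
 [-0.1536 -1.7662]]
side [ 0.4552 -0.2081  0.0612] [[ 2.9067  2.0506]
 [ 0.3187 -7.307 ]
 [-3.0584  5.222 ]
 [ 0.0352  1.181 ]]
edge rel step -0.04155979846333594 0.0026167364623527227 -0.01688088054289956
edge rel step -0.03980577236513925 0.001180687164714327 -0.023008770609534435
```

Both views show the cover square to within about 0.02 rad, centred within 1–3 mm, and 40–41 mm short of the step. I'll trim it slightly and slide it in.

```bash
python3 -m crank '[[0,[0.5,0,3],-0.004],[0,[1,0,7],-0.008],[0,[1,0,11],-0.008],[0,[1,0,15],-0.008],[0,[1,0,19],-0.008],[0,[1,0,22],-0.008],[0,[1,0,25],-0.008],[0,[1,0,25],-0.008],[0,[1,0,25],-0.008]]'
```

```text
time: 13.88
position: [0.4784, -0.2046, 0.0887]
orientation: [-1.572, -0.001, -1.484]
ft_force: [-7.8, 0.4, 10.4]
gripper_width: 0.0108
```

```bash
python3 -m crank '[[0,[0,0,2],0],[0,[0,0,4],0],[0,[0,0,6],0],[0,[0,0,6],0]]';python3 -m crank '[[0,[0,0,2],0],[0,[0,0,4],0],[0,[0,0,4],0]]'
```

```text
time: 14.38
position: [0.4842, -0.204, 0.0887]
orientation: [-1.572, -0.001, -1.484]
ft_force: [-9.0, -0.5, 11.2]
gripper_width: 0.0108
time: 14.75
position: [0.4882, -0.2037, 0.0887]
orientation: [-1.572, -0.001, -1.484]
ft_force: [-8.9, -0.3, 10.8]
gripper_width: 0.0106
```

```bash
python3 -m crank '[[0,[0,0,1],0],[0,[0,0,2],0],[0,[0,0,3],0],[0,[0,0,3],0]]'|grep -E "pos|for"; for i in 1 2 3; do python3 -m crank '[[0,[0,0,1],0],[0,[0,0,1],0]]'|grep -E "pos|for"; done
```

```text
position: [0.491, -0.2034, 0.0887]
ft_force: [-9.8, -1.1, 12.1]
position: [0.492, -0.2034, 0.0886]
ft_force: [-10.6, -0.7, 11.7]
position: [0.493, -0.2033, 0.0886]
ft_force: [-10.1, -0.9, 11.6]
position: [0.494, -0.2032, 0.0887]
ft_force: [-9.9, -0.1, 11.7]
```

```bash
for i in 1 2 3; do python3 -m crank '[[0,[0,0,1],0],[0,[0,0,1],0]]'|grep -E "pos|ori|for"; done
```

```text
position: [0.4941, -0.2032, 0.0887]
orientation: [-1.574, -0.001, -1.484]
ft_force: [-16.4, -1.7, 16.9]
position: [0.4941, -0.2032, 0.0886]
orientation: [-1.576, -0.001, -1.485]
ft_force: [-22.0, -4.1, 20.1]
position: [0.4941, -0.2032, 0.0886]
orientation: [-1.578, -0.002, -1.485]
ft_force: [-30.9, -5.0, 24.3]
```

It butted firmly: x stopped at 0.4941 after 40 mm of travel, and the push rose to 31 N. I'll relax the push and check.

```bash
python3 -m crank '[[0,[0,0,-1],0],[0,[0,0,-2],0],[0,[0,0,-2],0],[0,[0,0,-2],0],[0,[0,0,-2],0]]'
python3 - <<'E'
from h import *
im=cams.camera("side");t=cams.camera("top")
c=np.zeros((600,800,3),np.uint8)
c[:,:500]=cv2.resize(im[190:310,260:360,::-1],(500,600),interpolation=cv2.INTER_CUBIC)
c[:,500:]=cv2.resize(t[180:300,295:355,::-1],(300,600),interpolation=cv2.INTER_CUBIC)
cv2.imwrite("pics/s6.png",c)
E
```

```text
time: 17.38
position: [0.4941, -0.2032, 0.0887]
orientation: [-1.574, -0.001, -1.484]
ft_force: [-15.6, -3.1, 15.1]
gripper_width: 0.0104
```

View pics/s6.png

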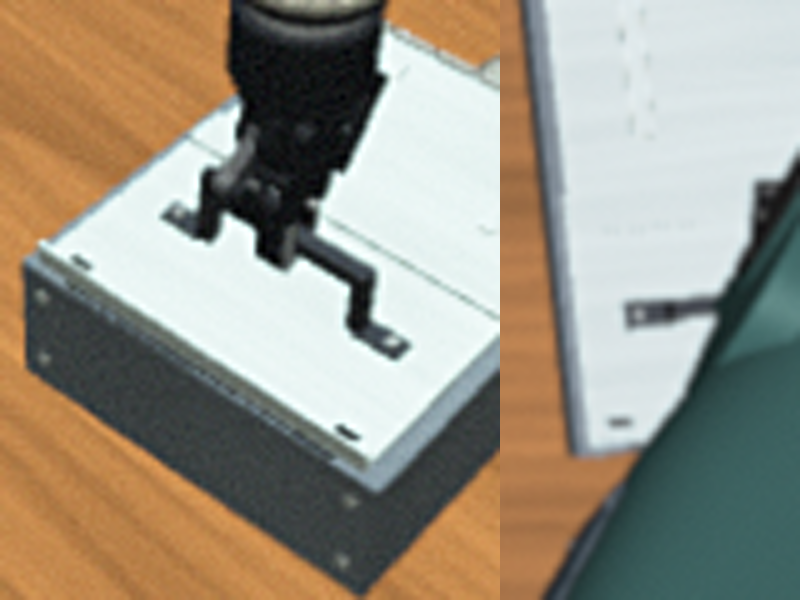

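```bash
python3 - <<'E'
from h import *
np.set_printoptions(precision=1,suppress=True)
for q in([.5632,-.1992,.0843],[.5647,-.2,.0842]):
    M=place(q,[(-.145,.11,.101),(-.145,-.11,.101),(-.02,.11,.093),(-.02,.11,.1),(-.15,.12,.09),(-.15,-.12,.09),(-.135,.09,.093),(-.135,-.09,.093)])
    print("side",((proj("side",M)-[260,190]+.5)*5-.5).round(0).tolist());print("top",((proj("top",M)-[295,180]+.5)*5-.5+[500,0]).round(0).tolist())
im=cv2.imread("pics/s6.png")
for y in (205,250,300,350,400,440):
    print(y,im[y,530:610:4].mean(1).round(0).astype(int).tolist())
E
```

```text
side [[39.0, 248.0], [366.0, 461.0], [186.0, 144.0], [186.0, 135.0], [19.0, 259.0], [374.0, 492.0], [78.0, 266.0], [344.0, 439.0]]
top [[593.0, 447.0], [962.0, 408.0], [570.0, 236.0], [571.0, 235.0], [575.0, 457.0], [975.0, 414.0], [624.0, 426.0], [924.0, 395.0]]
side [[42.0, 248.0], [369.0, 461.0], [188.0, 143.0], [189.0, 135.0], [22.0, 258.0], [378.0, 491.0], [81.0, 266.0], [347.0, 438.0]]
top [[594.0, 445.0], [963.0, 405.0], [571.0, 233.0], [572.0, 232.0], [577.0, 454.0], [977.0, 412.0], [625.0, 424.0], [926.0, 392.0]]
205 [109, 107, 95, 75, 80, 114, 143, 158, 180, 210, 224, 226, 223, 223, 223, 222, 222, 223, 222, 222]
250 [128, 130, 128, 118, 88, 78, 105, 141, 154, 179, 214, 232, 230, 228, 227, 226, 226, 226, 226, 226]
300 [122, 123, 125, 124, 119, 95, 80, 98, 135, 146, 166, 202, 231, 231, 228, 227, 227, 228, 227, 227]
350 [132, 133, 133, 133, 134, 132, 109, 83, 85, 117, 138, 157, 190, 226, 230, 229, 227, 227, 228, 227]
400 [127, 126, 126, 127, 127, 127, 126, 114, 88, 80, 100, 128, 151, 179, 217, 230, 228, 226, 226, 226]
440 [132, 132, 131, 130, 131, 132, 133, 131, 121, 92, 79, 98, 131, 148, 172, 207, 228, 226, 220, 219]
```

All corners are within 1–3 mm and about 0.015 rad of the ideal final pose, and the hinged cover looks shut. I'll hold it briefly to confirm it's at rest, then hand in.

```bash
python3 -m crank '[[0,[0,0,0],0],[0,[0,0,0],0],[0,[0,0,0],0],[0,[0,0,0],0]]'; python3 -c "
from station import job,ctrl
print(ctrl.get_obs()['qd'].round(4)); job.hand_in()"
```

```text
time: 17.98
position: [0.4941, -0.2032, 0.0886]
orientation: [-1.574, -0.001, -1.484]
ft_force: [-15.5, -2.2, 14.9]
gripper_width: 0.0105
[ 0.0005 -0.0006  0.0008 -0.0004  0.0009 -0.0014]
the job is handed in; nothing more can be done
```

I gripped the loose cover by its handle, laid it on the rim, slid its plain edge about 40 mm in under the lap until it butted, and handed the job in at about 18 s, still holding it. The station gives no verdict, so whether it passed isn't confirmed.

- **Grip:** my first try closed on nothing. The fingertips looked about 22 mm higher than the reported TCP, and they had touched the top of the bar. I allowed for this and gripped on the second try; the cover had not visibly moved.
- **Butting:** x stopped at 0.4941 m while the push rose to about 31 N, where the cameras had predicted the step. I then eased the push to about 15 N.
- **Final hold:** pressing down with about 15 N, gripper opening 10.5 mm, arm at rest, tool tilted about 0.003 rad.
- **Alignment in the last pictures:** the cover is within about 3 mm of centred and about 0.015 rad of square, and the hinged cover looks shut. I saw no sign that the bystanders had moved, but I did not check them again in the last pictures.
- **Disagreement:** the image readings of the cover's angle differed by about 0.02 rad, but stayed inside the 0.045 rad limit. I judged the lap angle and flatness only by eye and from the tool's tilt.

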